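# Open the push-to-open tasting cupboard

### The arm

A 6-joint arm with a two-finger parallel gripper is mounted at the origin on a cart in front of the work surface, level with it; the furniture and walls round the work are solid. World frame = base frame: x ahead of the robot, y to its left, z up, the work surface at z = 0. Lengths are in m, angles in degrees, forces in N, time in s.
With the tool pointing down it reaches from about 0.3 to 0.75 m from the base axis. Payload 8.5 kg.
Tool frame: the origin (TCP) lies on the centre line of the jaws, within the pads' length; the fingertips stand 14 mm ahead of it and the grasp point (between the pads) lies 5 mm behind it; z points along the fingers, x is the direction in which the jaws open and shut, and the axes are right-handed (so a half turn about z gives the same grasp; the last joint's range is limited). The gripper opens to 85 mm and grips with 20 to 120 N. Pads are 22 mm wide; open, the fingers measure 114 mm over their backs; the gripper's body (76 mm by 85 mm) begins 54 mm behind the grasp point. The pads swing forward as they close: fully open they stand 13 mm farther back than shut.
Start: joints at [-78.799, 21.807, 74.336, -0, 83.858, -12.336], TCP at [0.22, -0.504, 0.245] pointing down, gripper open.
Joint ranges: [-178.18, 178.18], [-50.72, 133.34], [12.68, 142.11], [-81.47, 261.47], [9.98, 163.14], [-165.26, 165.26]. Speed limits (degrees/s): [136.94, 136.94, 180, 180, 180, 180].

### API

Orientations are given as a 3x3 rotation matrix whose columns are the frame's x, y, z axes.
In Python, from rig import * gives the robot as it stands.
- The arm moves only by the shell command python3 -m crank 'ROWS' [FORCE]. ROWS is JSON, one flat list of numbers, 7 for each row, row after row: the turn, a rotation vector about the world's x, y, z in rad, then the shift along the world's x, y, z in m, then the opening in per cent of the stroke, from 0 (shut) to 100 (fully open). A call has 1 to 20 rows; each row shifts and turns the commanded pose from where the row before left it; what a row does not reach is not made up. A row lasts 1/10 s, in which the tool goes at most 50 mm and 8.59 degrees, less where a joint would pass 70% of its speed; a pose out of reach is approached as far as the arm can. A call is refused whole if a number of a shift passes 0.05 or a number of a turn 0.15, either way. A call with a gripper value outside its range is refused whole. The fingers move at their own pace and stop on an object; FORCE is the grip in N (left out, the last holds). Time passes only in rows, so rows that do not move let the fingers close. It gives the time, the measured TCP pose, the force and the opening at its end, in the units of the state.
- observe(): the state, without advancing time (a new reading comes with each control period).
- get_image(name): name is "scene" or "top" or "wrist"; returns a dict with "frame" (420x560x3 uint8, red, green, blue), "fov_y" (degrees; the focal length in pixels is half the picture's height over the tangent of half this angle, whatever the lens; pixels are square), "cx", "cy" (the principal point, pixels), "world_to_cam" (4x4, takes a point from world to camera coordinates). Camera axes: x right, y up, looking along -z (the intrinsics and any distortion apply to the point x, -y, -z); pixel columns grow to the right and rows downward; lengths in m; the calibration is good to about 2 mm. The wrist camera is an equidistant fisheye: a pixel r from the principal point sees the ray r / f radians off the axis. A picture is of the moment at which its call begins. There is no depth.
- close_job(): hands the job in, once; it reports no verdict.
The state is a dict: "time_s": time; "q": joint angles; "qvel": joint speeds; "joint_efforts": joint torques, N m; "position": TCP position; "tool_rot": TCP orientation; "ft_force": force on the tool from outside, world axes, zero at the start; "wrist_torque": the same for the moment, N m; "grip_width": finger opening in m.
Only numpy, scipy, OpenCV 4.12 (cv2) and the standard library are available. Lean on these libraries where they do the work, as an engineer would, in place of code of your own. Each camera call takes 0.05 s, during which the arm holds its last target. There are 200 camera calls.

### The job

Two small wooden cupboards without handles stand on the cheese counter; open the taller one, whose tasting cubes are wanted. Press its door in at the round touch plate until the catch lets go, take the finger away so that the door springs ajar by itself, then reach a fingertip behind its free edge and push it wide open, about square to the front, and leave it so. Only touch and push, pinching and lifting nothing; keep the low cupboard shut and the cheeses and tongs where they are.

Things in the scene. Friction and masses are not known exactly. Their poses are not given: they have to be found in the camera images.
- tall_cupboard: the taller cupboard, fixed, light wood: carcass 130 deep x 160 wide x 170 high (mm), now left, now right of the low one. Origin under the carcass's centre; x from front to back, y to the left of someone facing its front, z up. Its door covers the whole front, outer face 84 mm before the origin, 5 mm of air behind it; hinged on the left (+y, two steel barrels), free edge on the right
- tall_cupboard_door (a joint): angle of its door (rad): 0 shut, grows as it opens to the robot, stop at 1.75. About 4 N on the touch plate presses it to -0.03 (4 mm in, hard stop); the catch lets go at about -0.02 and does not catch again. As the finger leaves, a spring pushes the door out in about half a second to about 0.5 (edge some 75 mm out); beyond that it turns freely with light friction and stays
- tall_cupboard_press (a point): centre of the steel touch plate (26 mm round, flush) on the outer face of the tall cupboard's door, 28 mm from its free edge, 36 mm below the cupboard's top; moves with the door; its x axis points into the door, square to it, y to the hinge side, z up
- tall_cupboard_hinge (a point): point on the upright hinge line of the tall cupboard's door (outer face, left edge), at the height of the touch plate, 132 mm from it; the axes turn with the door as those of the touch plate
- tall_cupboard_panel (a point): centre of the tall cupboard's door panel: 14 mm thick (x), 158 wide (y), 156 high (z, from 13 to 169 mm above the counter); same axes as the touch plate
- low_cupboard: the lower and wider cupboard of the same make and wood: 130 deep x 190 wide x 130 high (mm), hinged on its right; fixed; stays shut; origin and axes as for the tall one; outer door face 84 mm in front of the origin
- low_cupboard_door (a joint): angle of the low cupboard's door (rad), 0 shut; works likewise and must stay shut
- drum: white goat drum 98 mm across, 67 mm high, standing before the low cupboard's door; origin under its centre. Bystander, loose: leave it
- orange_ball: orange waxed ball cheese, 130 mm across, 72 mm high, left of the work near the counter's front edge; origin under its centre. Bystander, loose: leave it
- slab: cut cheese slab 72x125x48 mm, on the right, nearer; origin under its centre. Bystander, loose: leave it
- half_round: half of a white bloomy cheese, 127x64x50 mm, far left; origin under its centre. Bystander, loose: leave it
- tongs: serving tongs 33x164x18 mm lying on top of the low cupboard; origin under the centre. Bystander, loose: leave it
- cube_front: cheese tasting cube 50 mm, inside the tall cupboard; origin under its centre. Bystander, loose: leave it
- cube_back: second cheese tasting cube 50 mm, inside the tall cupboard; origin under its centre. Bystander, loose: leave it

How it is judged:
By the outcome, as a careful person would: the job done as asked, in the order asked, and still so for the second after the job is handed in, with the robot touching nothing.
It also fails if it takes over 45 s, if anything falls off the work surface, if the arm or the gripper's body presses on something with over 40 N, if the wrist force passes 120 N, or if a joint passes its speed limit or range.

## Working session

There is one attempt and no reset: what is moved stays moved. The work goes in short steps, Python scripts to look and compute and a shell command to move; the robot and the scene stay as the last step left them, time stands still between calls to the robot, and variables do not carry over. Pictures are saved under pics/ and viewed, about 8 in all and at most 12, crops included, and the job is handed in when it is done.

```bash
ls; mkdir -p pics; python3 - <<'E'
from rig import *
import cv2,numpy as np
for n in("scene","top"):
    d=get_image(n); cv2.imwrite(f"pics/{n}0.png",d["frame"][:,:,::-1]); print(n,d["fov_y"],d["cx"],d["cy"],np.array(d["world_to_cam"]).round(4).tolist(),[k for k in d])
o=observe();print(o["position"],np.round(o["tool_rot"],3).tolist(),o["time_s"],o["grip_width"])
E
```

```text
pics
scene 42.93472915878317 279.4939113488109 203.72426836327134 [[-0.9995, 0.0312, -0.0015, 0.5168], [-0.0184, -0.5489, 0.8357, -0.1165], [0.0253, 0.8353, 0.5492, -2.0439], [0.0, 0.0, 0.0, 1.0]] ['frame', 'fov_y', 'cx', 'cy', 'world_to_cam']
top 53.64759496939206 283.12912589088086 209.62842754581243 [[0.0027, -0.9997, 0.0235, -0.0388], [0.9878, 0.0063, 0.1553, -0.5205], [-0.1554, 0.0228, 0.9876, -1.3603], [0.0, 0.0, 0.0, 1.0]] ['frame', 'fov_y', 'cx', 'cy', 'world_to_cam']
[ 0.21959128 -0.50399295  0.24478723] [[0.399, -0.917, -0.0], [-0.917, -0.399, 0.001], [-0.001, -0.0, -1.0]] 0.1 0.08529545374950988
```

View pics/scene0.png

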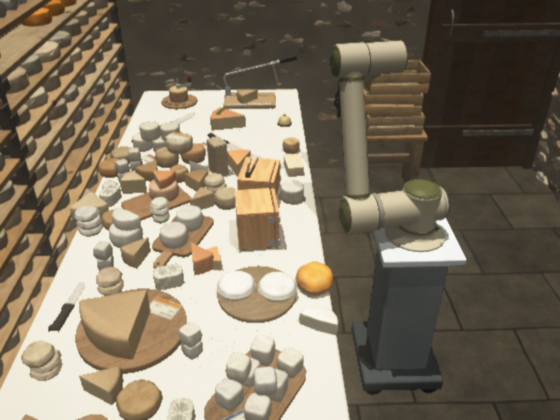

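View pics/top0.png

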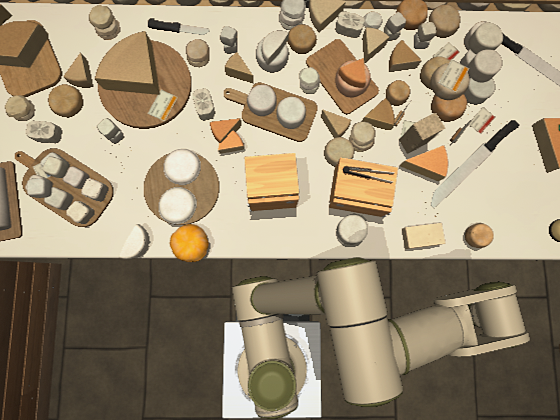

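The top view shows the tall cupboard at about (272,183), with the low one to its right at (364,187) and the tongs on top. The drum is at (352,230), the ball at (189,242), the slab at (424,236) and the half round at (136,238). I'll enlarge it for corner picking.

```bash
python3 - <<'E'
import cv2,numpy as np
a=cv2.imread("pics/top0.png")[140:250,230:410]; b=cv2.imread("pics/scene0.png")[145:255,215:315]
a=cv2.resize(a,None,fx=4,fy=4,interpolation=3);b=cv2.resize(b,None,fx=4,fy=4,interpolation=3)
cv2.imwrite("pics/a.png",a);cv2.imwrite("pics/b.png",b)
E
```

```text
(no output)
```

View pics/a.png

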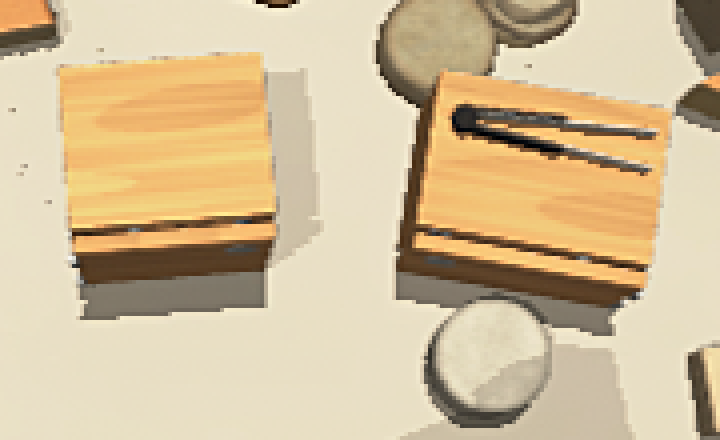

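View pics/b.png

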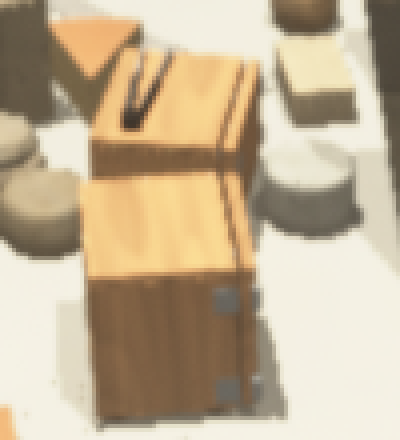

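```bash
cat > h.py <<'E'
from rig import *
import numpy as np, cv2
from scipy.optimize import least_squares
def proj(d,P):
    P=np.atleast_2d(P); M=np.array(d["world_to_cam"]); c=P@M[:3,:3].T+M[:3,3]
    f=210/np.tan(np.radians(d["fov_y"]/2)); return np.c_[d["cx"]+f*c[:,0]/-c[:,2], d["cy"]+f*c[:,1]/c[:,2]]
def rz(a): return np.array([[np.cos(a),-np.sin(a),0],[np.sin(a),np.cos(a),0],[0,0,1]])
def onplane(d,px,z):
    return least_squares(lambda v:(proj(d,[v[0],v[1],z])-px).ravel(),[.5,0]).x
E
python3 - <<'E'
from h import *
T=get_image("top");S=get_image("scene")
ca=lambda p:(np.array(p)+.5)/4-.5+[230,140]
cb=lambda p:(np.array(p)+.5)/4-.5+[215,145]
def fit(L,ta,sb,name):
    L=np.array(L)
    def r(v,w=(1,1)):
        P=L@rz(v[2]).T+[v[0],v[1],0]
        return np.r_[((proj(T,P[:len(ta)])-ca(ta))*w[0]).ravel(), ((proj(S,P[len(ta):])-cb(sb))*w[1]).ravel() if len(sb) else []]
    s=least_squares(r,[.5,0,0]); print(name,s.x[:2],np.degrees(s.x[2]),"res",s.fun.round(1)); return s.x
H=.17
t=[[.065,.08,H],[.065,-.08,H],[-.084,.079,H-.001],[-.084,-.079,H-.001]]
ta=[(59,66),(262,53),(75,254),(276,238)]
sb=[(90,278),(82,182),(256,268),(245,172)]
fit(t,ta,[],"tall top")
v=fit(t+t,ta,sb,"tall both")
h=.13
l=[[.065,.095,h],[.065,-.095,h],[-.084,.094,h-.001],[-.084,-.094,h-.001]]
w=fit(l,[(441,71),(672,110),(413,250),(644,290)],[],"low")
for n,p in dict(press=[-.084,-.051,.134],hinge=[-.084,.081,.134],edge=[-.084,-.079,.134]).items(): print(n,rz(v[2])@p+[v[0],v[1],0])
print("low corner FL", (rz(w[2])@[-.084,.095,0])+[w[0],w[1],0],"FR",(rz(w[2])@[-.084,-.095,0])+[w[0],w[1],0])
print("drum",onplane(T,ca((490,348)),.067),"ball",onplane(T,[189,242],.04),"half",onplane(T,[136,238],.05))
E
```

```text
tall top [0.61011871 0.0031147 ] 4.786859676812971 res [-0.1  0.1  0.2 -0.3 -0.6  0.1  0.5  0.2]
tall both [0.60960059 0.00340258] 4.429957134611351 res [-0.1  0.1  0.3 -0.  -0.8  0.1  0.3  0.5 -0.3 -0.3 -0.1 -0.4  0.7 -0.4
 -1.1  0.2]
low [ 0.59934603 -0.29906677] -9.758739217115352 res [-0.3 -0.2 -0.1  0.2 -0.1 -0.2  0.5  0.1]
press [ 0.5297908  -0.05393324  0.134     ]
hinge [0.51959507 0.07767241 0.134     ]
edge [ 0.53195353 -0.08184959  0.134     ]
low corner FL [ 0.53266397 -0.19120341  0.        ] FR [ 0.50045901 -0.37845415  0.        ]
drum [ 0.46122535 -0.26394364] ball [0.41010296 0.27574318] half [0.42170034 0.44770602]
```

```bash
python3 -m crank '[0,0,-0.11,0.021,0.037,0,0, 0,0,-0.11,0.021,0.037,0,0, 0,0,-0.11,0.021,0.037,0,0, 0.01,-0.13,0,0.021,0.037,0,0, 0.01,-0.13,0,0.021,0.037,0,0, 0.01,-0.13,0,0.021,0.037,0,0, 0.01,-0.13,0,0.021,0.037,0,0, 0.01,-0.13,0,0.021,0.037,0,0, 0.01,-0.13,0,0.021,0.037,0,0, 0,0,0,0.021,0.037,0,0, 0,0,0,0.021,0.037,0,0, 0,0,0,0.021,0.037,0,0, 0,0,0,0,0,0,0]'; python3 -c "
from rig import *
import numpy as np
o=observe();print(np.round(o['tool_rot'],3).tolist(),o['q'],o['ft_force'],o['grip_width'])"
```

```text
time_s: 1.5
position: [0.4724, -0.0543, 0.2453]
tool_rot: [[0.09, -0.706, 0.702], [-0.996, -0.065, 0.062], [0.002, -0.705, -0.709]]
ft_force: [-0.6, -0.2, 0.7]
grip_width: 0.0002
[[0.09, -0.706, 0.702], [-0.996, -0.065, 0.062], [0.002, -0.705, -0.709]] [-35.27932823   1.94277961 114.59278174  49.14313724  37.07125698
  16.11393564] [-0.60527688 -0.21439666  0.71147287] 0.00023506488630023795
```

```bash
python3 -m crank '[0,0,0,0,-0.001,-0.027,0, 0,0,0,0,-0.001,-0.027,0, 0,0,0,0,-0.001,-0.027,0, 0,0,0,0,-0.001,-0.028,0, 0,0,0,0.01,0.001,0,0, 0,0,0,0.01,0.001,0,0,0,0,0,0,0,0,0,0,0,0,0,0,0,0]'; python3 - <<'E'
from h import *
o=observe();print(np.array(o['q']).round(1))
d=get_image("wrist");cv2.imwrite("pics/w1.png",d["frame"][:,:,::-1])
t=get_image("top")["frame"][140:250,210:370,::-1];cv2.imwrite("pics/t1.png",cv2.resize(t,None,fx=4,fy=4,interpolation=3))
E
```

```text
time_s: 2.3
position: [0.4922, -0.0621, 0.14]
tool_rot: [[0.08, -0.706, 0.704], [-0.997, -0.059, 0.055], [0.003, -0.706, -0.708]]
ft_force: [-0.5, 0.5, -0.5]
grip_width: -0.0001
[-34.1  16.7 122.1  83.6  26.3 -22.5]
```

View pics/w1.png

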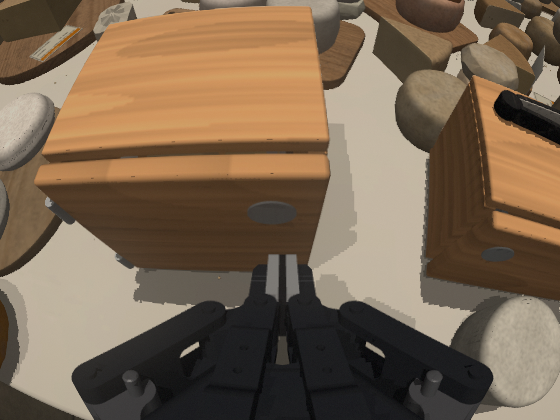

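The wrist view shows the touch plate at (272,213) with the shut fingertips at (283,258), slightly to its right. I'll check the plate position with the fisheye ray.

```bash
cat >> h.py <<'E'
def wray(d,px):
    f=210/np.tan(np.radians(d["fov_y"]/2)); u=np.array(px,float)-[d["cx"],d["cy"]]; r=np.hypot(*u); t=r/f
    c=np.array([np.sin(t)*u[0]/r,-np.sin(t)*u[1]/r,-np.cos(t)]); M=np.array(d["world_to_cam"])
    return -M[:3,:3].T@M[:3,3], M[:3,:3].T@c
E
python3 - <<'E'
from h import *
d=get_image("wrist")
for n,px,z in(("plate",(272,213),.134),("door top R",(329,161),.169),("door top L",(40,168),.169),("tip",(283,256),.128)):
    o,r=wray(d,px); print(n,o+r*(z-o[2])/r[2])
print(observe()["position"])
E
```

```text
plate [ 0.53013201 -0.05397026  0.134     ]
door top R [ 0.54135225 -0.07934579  0.169     ]
door top L [0.52969651 0.07419079 0.169     ]
tip [ 0.50894644 -0.06147141  0.128     ]
[ 0.49171486 -0.06204862  0.13964204]
```

```bash
python3 -m crank '[0,0,0,0.006,0.003,-0.001,0, 0,0,0,0.006,0.004,-0.001,0, 0,0,0,0,0,0,0,0,0,0,0,0,0,0]'; for i in 1 ; do python3 -m crank '[0,0,0,0.003,0,0,0, 0,0,0,0,0,0,0]'; done; python3 -m crank '[0,0,0,0.003,0,0,0, 0,0,0,0,0,0,0]'
```

```text
time_s: 2.85
position: [0.5039, -0.0546, 0.137]
tool_rot: [[0.081, -0.706, 0.703], [-0.997, -0.059, 0.056], [0.002, -0.705, -0.709]]
ft_force: [0.2, -0.6, -0.6]
grip_width: 0.0001
time_s: 3.05
position: [0.5071, -0.0551, 0.1371]
tool_rot: [[0.08, -0.706, 0.703], [-0.997, -0.058, 0.055], [0.002, -0.706, -0.709]]
ft_force: [-0.3, 0.1, 0.8]
grip_width: -0.0
time_s: 3.25
position: [0.5102, -0.0551, 0.1372]
tool_rot: [[0.08, -0.706, 0.703], [-0.997, -0.058, 0.055], [0.002, -0.706, -0.709]]
ft_force: [0.9, 0.6, -0.4]
grip_width: 0.0003
```

```bash
python3 -m crank '[0,0,0,0.003,0,0,0, 0,0,0,0,0,0,0]'; python3 -m crank '[0,0,0,0.002,0,0,0, 0,0,0,0,0,0,0]'
```

```text
time_s: 3.45
position: [0.5131, -0.055, 0.1371]
tool_rot: [[0.08, -0.706, 0.703], [-0.997, -0.059, 0.055], [0.002, -0.706, -0.709]]
ft_force: [0.4, -0.2, 0.1]
grip_width: -0.0002
time_s: 3.65
position: [0.515, -0.055, 0.1371]
tool_rot: [[0.08, -0.706, 0.703], [-0.997, -0.058, 0.055], [0.002, -0.705, -0.709]]
ft_force: [-0.0, 1.1, 0.5]
grip_width: 0.0001
```

```bash
python3 -m crank '[0,0,0,0.002,0,0,0, 0,0,0,0,0,0,0]'; python3 -m crank '[0,0,0,0.002,0,0,0, 0,0,0,0,0,0,0]'
```

```text
time_s: 3.85
position: [0.5168, -0.0549, 0.137]
tool_rot: [[0.08, -0.707, 0.703], [-0.997, -0.059, 0.055], [0.002, -0.705, -0.709]]
ft_force: [0.1, -0.2, 0.2]
grip_width: 0.0
time_s: 4.05
position: [0.5187, -0.0548, 0.137]
tool_rot: [[0.08, -0.707, 0.703], [-0.997, -0.059, 0.055], [0.002, -0.705, -0.709]]
ft_force: [-3.9, 0.3, 1.6]
grip_width: 0.0003
```

```bash
python3 -m crank '[0,0,0,0.002,0,0,0, 0,0,0,0,0,0,0]'
```

```text
time_s: 4.25
position: [0.5206, -0.0546, 0.1369]
tool_rot: [[0.081, -0.707, 0.703], [-0.997, -0.059, 0.056], [0.002, -0.705, -0.709]]
ft_force: [-5.8, -0.0, 2.0]
grip_width: -0.0001
```

```bash
python3 -m crank '[0,0,0,0.001,0,0,0, 0,0,0,0,0,0,0]'
```

```text
time_s: 4.45
position: [0.521, -0.0546, 0.1368]
tool_rot: [[0.08, -0.707, 0.702], [-0.997, -0.058, 0.055], [0.002, -0.705, -0.71]]
ft_force: [-11.1, 0.4, 5.4]
grip_width: 0.0001
```

The hard stop was felt: force rose from 6 to 11 N with almost no travel. I'll withdraw now.

```bash
python3 -m crank '[0,0,0,-0.04,-0.003,0,0, 0,0,0,-0.045,-0.003,0.01,0, 0,0,0,-0.03,-0.003,0.04,0, 0,0,0,0,0,0.05,0, 0,0,0,0,0,0.03,0, 0,0,0,0,0,0,0,0,0,0,0,0,0,0,0,0,0,0,0,0,0,0,0,0,0,0,0,0,0,0,0,0,0,0,0]'; python3 - <<'E'
from h import *
d=get_image("wrist");cv2.imwrite("pics/w2.png",d["frame"][:,:,::-1])
t=get_image("top")["frame"][140:250,210:390,::-1];cv2.imwrite("pics/t2.png",cv2.resize(t,None,fx=4,fy=4,interpolation=3))
E
```

```text
time_s: 5.45
position: [0.4177, -0.0627, 0.2424]
tool_rot: [[0.088, -0.697, 0.711], [-0.996, -0.06, 0.065], [-0.003, -0.714, -0.7]]
ft_force: [-0.1, 0.0, -0.4]
grip_width: -0.0
```

View pics/w2.png

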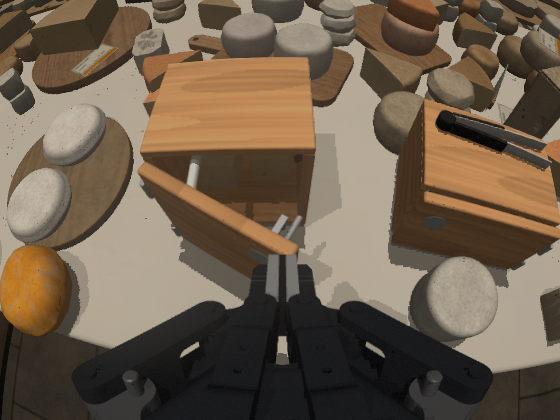

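The door is ajar, with its free top corner at (297,248). Something metallic shows behind it near (285,225). I'll zoom in and measure.

```bash
python3 - <<'E'
from h import *
d=get_image("wrist")
for n,px,z in(("edge outer",(294,255),.169),("edge inner",(298,246),.169),("hinge out",(141,170),.169)):
    o,r=wray(d,px); print(n,o+r*(z-o[2])/r[2])
cv2.imwrite("pics/w2z.png",cv2.resize(d["frame"][140:290,130:330,::-1],None,fx=4,fy=4,interpolation=3))
E
```

```text
edge outer [ 0.45718956 -0.06811911  0.169     ]
edge inner [ 0.46432604 -0.07050367  0.169     ]
hinge out [0.52056043 0.07046007 0.169     ]
```

View pics/w2z.png

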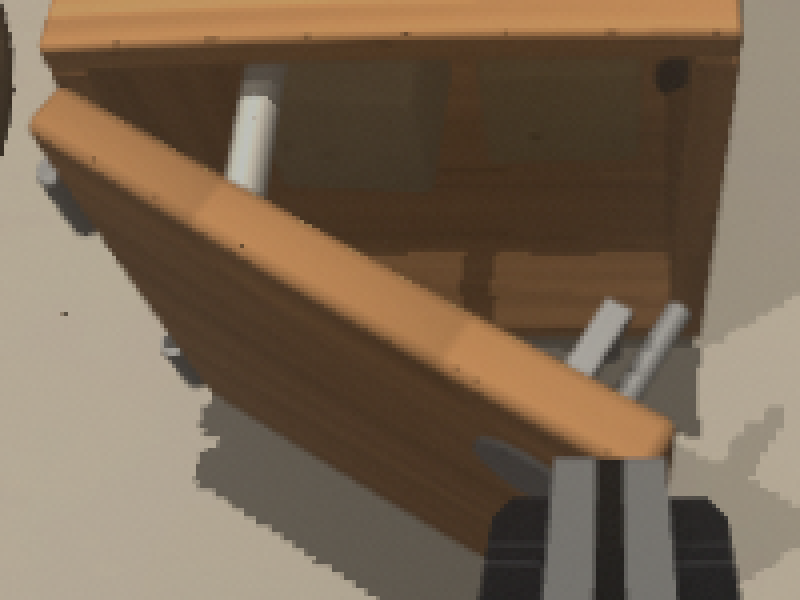

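```bash
python3 - <<'E'
from h import *
d=get_image("wrist"); h=np.array([.5196,.0777]); a=np.radians(-113.2); u=np.array([np.cos(a),np.sin(a)]); n=np.array([-u[1],u[0]])
for nm,p in(("tongue tip",(615,305)),("pin tip",(680,310)),("plunger tip-ish",(258,100)),("tongue base",(575,375)),("plunger base",(245,190))):
    px=(np.array(p)+.5)/4-.5+[130,140]; o,r=wray(d,px)
    for z in(.09,.12,.134,.15):
        P=(o+r*(z-o[2])/r[2])[:2]; print(nm,z,"radius",((P-h)@u).round(3),"behind outer face",((P-h)@n).round(3))
E
```

```text
tongue tip 0.09 radius 0.12 behind outer face 0.057
tongue tip 0.12 radius 0.126 behind outer face 0.045
tongue tip 0.134 radius 0.129 behind outer face 0.039
tongue tip 0.15 radius 0.133 behind outer face 0.032
pin tip 0.09 radius 0.135 behind outer face 0.064
pin tip 0.12 radius 0.14 behind outer face 0.051
pin tip 0.134 radius 0.142 behind outer face 0.045
pin tip 0.15 radius 0.145 behind outer face 0.037
plunger tip-ish 0.09 radius -0.002 behind outer face 0.066
plunger tip-ish 0.12 radius 0.017 behind outer face 0.053
plunger tip-ish 0.134 radius 0.026 behind outer face 0.046
plunger tip-ish 0.15 radius 0.036 behind outer face 0.039
tongue base 0.09 radius 0.12 behind outer face 0.036
tongue base 0.12 radius 0.127 behind outer face 0.025
tongue base 0.134 radius 0.13 behind outer face 0.02
tongue base 0.15 radius 0.133 behind outer face 0.015
plunger base 0.09 radius 0.013 behind outer face 0.04
plunger base 0.12 radius 0.03 behind outer face 0.029
plunger base 0.134 radius 0.038 behind outer face 0.024
plunger base 0.15 radius 0.048 behind outer face 0.018
```

```bash
python3 - <<'E'
from h import *
h=np.array([.5196,.0777]); a0=-85.55; yaw=np.radians(-85.2); tx=np.array([np.cos(yaw),np.sin(yaw)]); ty=np.array([-tx[1],tx[0]])
pr=None
for th,c in[(27.6,.009)]+[(t,0) for t in(27.6,35,43,51,59,67,75,82,88)]:
    a=np.radians(a0-th);u=np.array([np.cos(a),np.sin(a)]);n=np.array([-u[1],u[0]])
    s=.0145*abs(n@tx)+.011*abs(n@ty); p=h+.096*u+n*(.014+s+c)
    print(th,p.round(4),None if pr is None else (p-pr).round(4)); pr=p
print(observe()["position"])
E
```

```text
27.6 [ 0.5182 -0.0261] None
27.6 [ 0.5099 -0.0226] [-0.0083  0.0035]
35 [ 0.4978 -0.0209] [-0.0121  0.0017]
43 [ 0.4848 -0.0173] [-0.0131  0.0036]
51 [ 0.472  -0.0117] [-0.0127  0.0056]
59 [ 0.46   -0.0041] [-0.012   0.0076]
67 [0.449  0.0054] [-0.011   0.0095]
75 [0.4393 0.0167] [-0.0096  0.0113]
82 [0.4323 0.0279] [-0.007   0.0112]
88 [0.4274 0.0383] [-0.0048  0.0104]
[ 0.41772287 -0.06284212  0.24302355]
```

```bash
python3 -m crank '[-0.01,0.13,0,0.017,0.006,0,0, -0.01,0.13,0,0.017,0.006,0,0, -0.01,0.13,0,0.017,0.006,0,0, -0.01,0.13,0,0.017,0.006,0,0, -0.01,0.13,0,0.017,0.006,0,0, -0.01,0.13,0,0.016,0.006,0,0, 0,0,0,0,0,0,0,0,0,0,0,0,0,0,0,0,0,0,0,0,0]'
```

```text
time_s: 6.55
position: [0.5055, -0.0294, 0.2418]
tool_rot: [[0.087, -0.991, 0.098], [-0.996, -0.085, 0.034], [-0.025, -0.101, -0.995]]
ft_force: [-0.3, 0.1, 0.6]
grip_width: 0.0001
```

```bash
python3 -m crank '[-0.034,0.098,0,0.0125,0.003,0,0, 0,0,0,0,0,-0.02,0, 0,0,0,0,0,-0.02,0, 0,0,0,0,0,0,0]'; python3 - <<'E'
from h import *
d=get_image("wrist");cv2.imwrite("pics/w3.png",d["frame"][:,:,::-1])
E
```

```text
time_s: 6.95
position: [0.517, -0.0264, 0.2003]
tool_rot: [[0.086, -0.996, -0.004], [-0.996, -0.086, 0.001], [-0.001, 0.004, -1.0]]
ft_force: [-0.7, -1.2, 0.0]
grip_width: 0.0
```

View pics/w3.png

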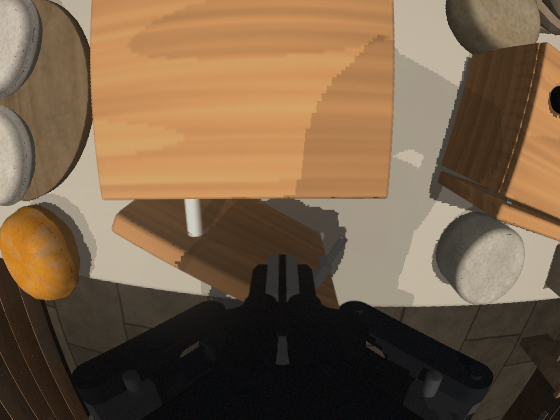

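The view from over the carcass shows the door's inner face behind the front. The plunger is at (193,215) and the latch tongue at (332,250), and the fingertips at (282,258) sit between them. I'll descend into the gap.

```bash
python3 -m crank '[0,0,0,0,0,-0.01,0, 0,0,0,0,0,-0.01,0, 0,0,0,0,0,-0.01,0,0,0,0,0,0,0,0]'; python3 -m crank '[0,0,0,0,0,-0.01,0, 0,0,0,0,0,-0.013,0,0,0,0,0,0,0,0]'
```

```text
time_s: 7.4
position: [0.5182, -0.0262, 0.1707]
tool_rot: [[0.086, -0.996, -0.002], [-0.996, -0.086, 0.0], [-0.0, 0.002, -1.0]]
ft_force: [-0.4, 0.1, 0.1]
grip_width: -0.0002
time_s: 7.7
position: [0.5182, -0.0262, 0.1475]
tool_rot: [[0.086, -0.996, -0.003], [-0.996, -0.086, 0.0], [-0.0, 0.003, -1.0]]
ft_force: [0.2, 0.4, -0.3]
grip_width: 0.0001
```

```bash
python3 -m crank '[0,0,0,-0.004,0.002,0,0, 0,0,0,-0.004,0.0015,0,0, 0,0,0,-0.004,0.001,0,0, 0,0,0,-0.004,0.0005,0,0, 0,0,0,-0.004,0,0,0, 0,0,0,-0.0045,0.001,0,0, 0,0,0,-0.0045,0.001,0,0, 0,0,0,-0.004,0.0015,0,0, 0,0,0,0,0,0,0]'; python3 -m crank '[0,0,0,-0.0045,0.002,0,0, 0,0,0,-0.004,0.002,0,0, 0,0,0,-0.004,0.002,0,0, 0,0,0,-0.004,0.0025,0,0, 0,0,0,-0.004,0.0025,0,0, 0,0,0,-0.004,0.0025,0,0,0,0,0,0,0,0,0]'
```

```text
time_s: 8.6
position: [0.4853, -0.0176, 0.1491]
tool_rot: [[0.087, -0.996, -0.0], [-0.996, -0.087, -0.0], [0.0, 0.0, -1.0]]
ft_force: [-0.3, -0.1, 0.3]
grip_width: 0.0
time_s: 9.3
position: [0.4608, -0.0039, 0.149]
tool_rot: [[0.087, -0.996, -0.0], [-0.996, -0.087, -0.0], [0.0, 0.001, -1.0]]
ft_force: [0.1, 0.2, -0.3]
grip_width: -0.0001
```

```bash
python3 -m crank '[0,0,0,-0.004,0.003,0,0, 0,0,0,-0.004,0.003,0,0, 0,0,0,-0.004,0.0035,0,0, 0,0,0,-0.003,0.0035,0,0, 0,0,0,-0.003,0.004,0,0, 0,0,0,-0.003,0.004,0,0,0,0,0,0,0,0,0]'; python3 - <<'E'
from h import *
d=get_image("wrist");t=get_image("top")["frame"][150:270,200:340]
f=np.zeros((420,800,3),np.uint8);f[:,:420]=d["frame"][:,60:480];f[:,420:]=cv2.resize(t,(380,326),interpolation=3)[0:1].repeat(420,0) if 0 else 0
f[:326,420:]=cv2.resize(t,(380,326),interpolation=3);cv2.imwrite("pics/c4.png",f[:,:,::-1])
E
```

```text
time_s: 10.0
position: [0.4399, 0.0172, 0.149]
tool_rot: [[0.087, -0.996, -0.0], [-0.996, -0.087, -0.0], [0.0, 0.0, -1.0]]
ft_force: [0.2, 1.1, 0.1]
grip_width: -0.0001
```

View pics/c4.png

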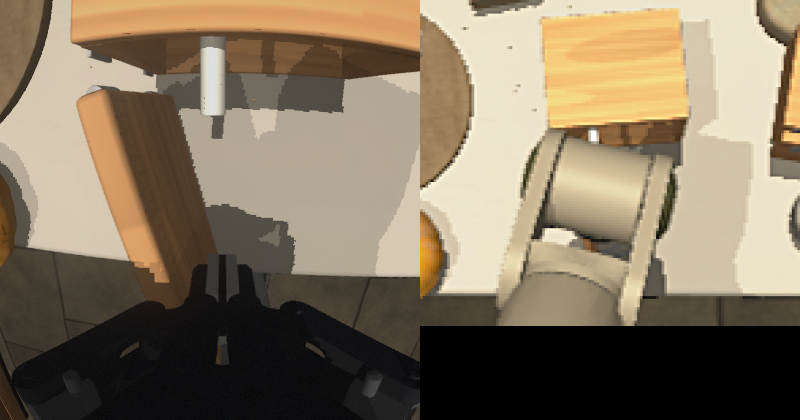

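The door follows the finger and is now at about 75°. I'll go on slowly to about 90°.

```bash
python3 -m crank '[0,0,0,-0.0025,0.0035,0,0, 0,0,0,-0.0025,0.0035,0,0, 0,0,0,-0.002,0.0035,0,0, 0,0,0,-0.002,0.0035,0,0, 0,0,0,-0.0015,0.0035,0,0, 0,0,0,-0.001,0.0025,0,0, 0,0,0,-0.001,0.002,0,0, 0,0,0,0,0.002,0,0, 0,0,0,0,0.001,0,0, 0,0,0,0,0,0,0,0,0,0,0,0,0,0]'; python3 - <<'E'
from h import *
d=get_image("wrist");cv2.imwrite("pics/w5.png",d["frame"][:,:,::-1])
E
```

```text
time_s: 11.2
position: [0.4279, 0.0416, 0.149]
tool_rot: [[0.086, -0.996, 0.0], [-0.996, -0.086, -0.001], [0.001, -0.0, -1.0]]
ft_force: [-0.3, 0.7, -0.1]
grip_width: -0.0001
```

View pics/w5.png

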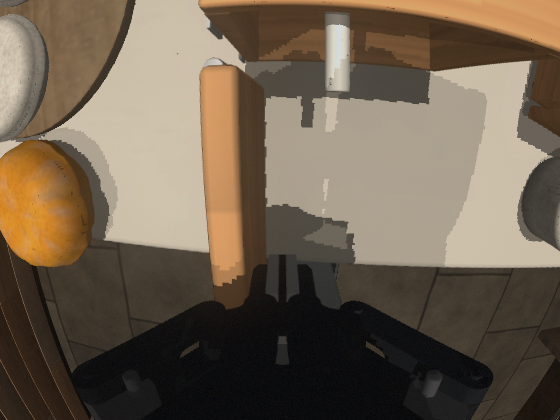

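```bash
python3 - <<'E'
from h import *
d=get_image("wrist")
for l in(((238,70),(245,255)),((202,80),(212,270))):
    P=[]
    for px in l:
        o,r=wray(d,px);P.append((o+r*(.169-o[2])/r[2])[:2])
    v=P[1]-P[0]; print(np.round(P,4).tolist(), "opening",(-85.55-np.degrees(np.arctan2(v[1],v[0])))%360)
E
```

```text
[[0.5176, 0.0637], [0.4513, 0.0574]] opening 89.01999710593095
[[0.5137, 0.0756], [0.4434, 0.0701]] opening 89.94139803384881
```

About 89.5°, so that's good. I'll back off from the door sideways, then lift and retreat.

```bash
python3 -m crank '[0,0,0,0,-0.006,0,0, 0,0,0,0,-0.015,0,0, 0,0,0,0,-0.02,0,0, 0,0,0,0,0,0.03,0, 0,0,0,0,0,0.05,0, 0,0,0,0,0,0.05,0, 0,0,0,-0.01,-0.04,0.02,0, 0,0,0,-0.01,-0.045,0,0, 0,0,0,-0.01,-0.045,0,0, 0,0,0,-0.01,-0.045,0,0, 0,0,0,-0.01,-0.045,0,0, 0,0,0,-0.01,-0.045,0,0, 0,0,0,-0.01,-0.045,0,0, 0,0,0,-0.01,-0.045,0,0, 0,0,0,0,0,0,0,0,0,0,0,0,0,0]'; python3 - <<'E'
from h import *
a=cv2.imread("pics/top0.png")[130:270,110:450]
t=get_image("top")["frame"][130:270,110:450,::-1]
cv2.imwrite("pics/t6.png",cv2.resize(np.vstack([a,t]),None,fx=2.1,fy=2.1,interpolation=3))
E
```

```text
time_s: 12.9
position: [0.3473, -0.355, 0.2986]
tool_rot: [[0.085, -0.996, -0.0], [-0.996, -0.085, 0.001], [-0.001, 0.0, -1.0]]
ft_force: [0.5, 0.8, -0.5]
grip_width: -0.0001
```

View pics/t6.png

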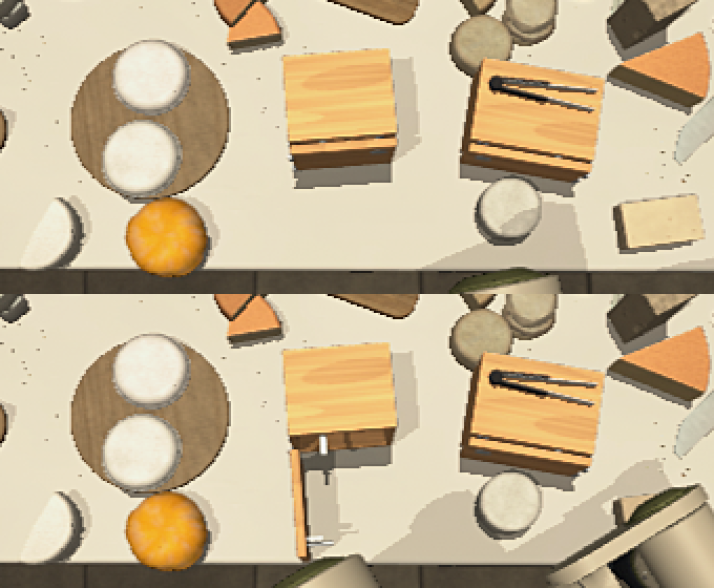

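The door stands square, the low cupboard is shut, the bystanders are where they were, and the robot is clear.

```bash
python3 -c "
from rig import *
print(close_job())"
```

```text
the job is handed in; nothing more can be done
None
```

The tall cupboard's door is open and was left about square to its front. The job was handed in at 12.9 s of robot time.

- **Press:** I pressed the touch plate with the shut fingertips until the force reached about 11 N at the hard stop. I then took the finger away, and the door sprang ajar by itself to about 0.48 rad.
- **Opening:** I reached the fingertips down from above behind the door and pushed its inner face about 96 mm from the hinge line. I stayed inward of the free edge itself to keep clear of the latch parts on the inside.
- **Last checks:** Measured in the wrist picture before I let go, the door angle was about 89–90°. The final top picture, taken after the arm withdrew, shows it still square. In that picture the low cupboard is shut, and the drum, ball, half round and tongs look unmoved. The robot was touching nothing.
- **Not confirmed:** The arm partly hid the slab in the last picture. I took no closing look at the cubes inside the cupboard, though nothing went near them.
- **Small disagreement:** The door was touched about 5 mm deeper than I had worked out, probably because the fingertip is rounded or shorter than I assumed. It made no difference, because the press was guided by force.

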